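Unlatch and open the clay mill's hopper

TASK

Open the hopper of the clay mill so that it can be loaded: throw the locking loop off the end of the clamp bar and right over onto its back stop, swing the bar fully aside by about a quarter turn, then lift the lid by its handle and lay it back against its stop. Do not let the lid slam, and leave the other things on the bench where they are.

Things in the scene. Friction and masses are not known exactly. Their poses are not given: they have to be found in the camera images.
- clay_mill: Bench clay mill (pug mill), fixed. Origin on the bench under the middle of its grey hopper (160 x 148 mm, flange top 180 mm up). Mill x: level, from the bar's pivot to the latch arm, roughly away from the robot; mill y: along the barrel to the motor; z up. Nozzle end at y = -285 mm (171 mm tall), gearbox from y = 255 mm (190 mm tall), motor (200 mm tall) to y = 570 mm. The loop blocks the bar, the bar the lid.
- hook_lug (a point): Top of the fixed steel hook lug on the latch arm, at mill (77, -8, 222) mm: 13 mm long in x, 40 mm wide in y; it holds the closed bar down and is open to mill +y. At x = 172 mm the latch arm has two fixed lugs (y = +-35 mm, 228 mm tall) for the loop's pin.
- loop (a joint): Angle of the locking loop (first catch), rad: 0 = level over the bar's end, round the stem of the bar's knob (start); grows as its free end is lifted and thrown over to mill +x; 2.6 = on its back stop. U of 8 mm steel rod, 58 mm wide, 80 mm from hinge to free end, 0.14 kg, hardly any friction: released below about 1.3 rad it falls back, beyond 1.5 rad it falls over onto its stop.
- loop_grip (a point): Centre of the black T-grip on the middle of the loop's free end: a cylinder 22 mm in diameter and 36 mm long, along mill y, with flat ends; 34 mm above the rod, 251 mm above the bench at the start. From the hinge at the start: 80 mm to mill -x and 34 mm up; it turns with the loop about the hinge. The ball knob of the bar stands 33 mm from it to mill +x.
- loop_hinge (a point): Middle of the loop's hinge axis, which runs along mill y, at mill (172, 0, 217) mm.
- bar (a joint): Angle of the clamp bar (second latch), rad: 0 = across the lid, pointing to mill +x, its end in the hook lug; grows as it swings level, anticlockwise seen from above, to mill +y; 1.57 = quarter turn, beside the hopper; 1.75 = end stop. Flat steel bar 258 x 30 x 12 mm, top 212 mm above the bench; needs about 0.6 N at the knob and stays where it is left; 0.07 rad of play while the loop is on.
- bar_knob (a point): Centre of the black ball knob (28 mm diameter) on an upright 12 mm stem near the bar's free end, 246 mm above the bench and 220 mm from the pivot.
- bar_pivot (a point): Pivot of the bar, on its upright axis at the bar's underside, at mill (-95, 0, 200) mm.
- lid (a joint): Angle of the hopper lid, rad: 0 = shut; grows as its free edge (mill -y side) is lifted and swung over to mill +y; 1.57 = upright; 1.85 = leaning back on its stop. Folded aluminium lid 124 x 136 x 10 mm, its top 190 mm above the bench, about 0.3 kg, free hinge: it falls shut if let go below about 1.4 rad and leans back onto its stop beyond 1.6 rad.
- lid_handle (a point): Middle of the grip of the lid's bow handle: a round steel bar 12 mm in diameter, along mill x, 90 mm between its legs, near the lid's free edge, its middle line 50 mm above the lid and 240 mm above the bench when shut. From the hinge when shut: 134 mm to mill -y and 54 mm up; the lid's edge lies 12 mm beyond it; it turns with the lid about the hinge.
- lid_hinge (a point): Middle of the lid's hinge axis, which runs along mill x, at mill (0, 78, 186) mm.
- bell_a: Bystander: unglazed cream clay bell, 72 mm across, 86 mm tall. Origin: middle of its underside. Leave it alone.
- bell_b: Bystander: a second, equal clay bell. Origin: middle of its underside. Leave it alone.
- bowl: Bystander: terracotta bowl, 130 mm across, 55 mm tall. Origin: middle of its underside. Leave it alone.
- jar: Bystander: white glaze jar with a black cap, 72 mm across, 85 mm tall. Origin: middle of its underside. Leave it alone.
- mug: Bystander: blue glazed mug, 80 mm across, 90 mm tall. Origin: middle of its underside. Leave it alone.
- paddle: Bystander: wooden clay paddle lying flat, 265 mm long, 14 mm thick. Origin: middle of its underside. Leave it alone.

How it is judged:
On the way, in this order (a step that is already met when the one before it is completed fails the run):
1. the locking loop is thrown back off the bar, the bar still across the lid (value of joint loop above 2.2 rad and value of joint bar below 0.3 rad and value of joint lid below 0.1 rad), for 0.2 s.
2. the bar is swung aside, clear of the lid, the lid still shut (value of joint bar above 1.4 rad and value of joint lid below 0.1 rad and value of joint loop above 2.2 rad), for 0.2 s.
At the end, for the whole second after the job is handed in: The loop lies thrown back (over 2.2 rad), the bar is swung aside (over 1.4 rad), the lid leans back past upright (over 1.7 rad), and all three are still (under 0.1 rad/s) (value of joint loop above 2.2 rad and value of joint bar above 1.4 rad and value of joint lid above 1.7 rad and velocity of joint loop between -0.1 and 0.1 rad/s and velocity of joint bar between -0.1 and 0.1 rad/s and velocity of joint lid between -0.1 and 0.1 rad/s); the robot touches nothing.
It fails at once if the lid slams: it falls shut faster than 4 rad/s or is flung open faster than 5 rad/s (velocity of joint lid below -4 rad/s or velocity of joint lid above 5 rad/s).
It fails at once if a bystander is shifted by more than 30 mm (distance of any of bell_a, bell_b, bowl, jar, mug, paddle from where it was at the start of the episode above 0.03 m).
It also fails if it takes over 64 s, if anything falls off the work surface, if the arm or the gripper's body presses on something with over 40 N, if the wrist force passes 120 N, or if a joint passes its speed limit or range.

ROBOT

A 6-joint arm with a two-finger parallel gripper is mounted at the origin on the work surface. World frame = base frame: x ahead of the robot, y to its left, z up, the work surface at z = 0. Lengths are in m, angles in rad, forces in N, time in s.
With the tool pointing down it reaches from about 0.275 to 0.825 m from the base axis. Payload 4.9 kg.
Tool frame: the origin (TCP) lies between the finger pads; the fingertips stand 19 mm ahead of it and the grasp point (between the pads) is the TCP; z points along the fingers, y is the direction in which the jaws open and shut (so a half turn about z gives the same grasp; the last joint's range is limited). The gripper opens to 85 mm and grips with 20 to 120 N. Pads are 22 mm wide; open, the fingers measure 114 mm over their backs; the gripper's body (76 mm by 85 mm) begins 54 mm behind the grasp point. The pads swing forward as they close: fully open they stand 13 mm farther back than shut.
Start: joints at [-1.371, 0.326, -0.193, 1.052, 0, 1.437], TCP at [0.18, -0.52, 0.25] pointing down, gripper open.
Joint ranges: [-2.65, 2.65], [-0.97, 1.79], [-1.3, 1.35], [-1.93, 2.1], [-1.47, 1.37], [-3.14, 3.14]. Speed limits (rad/s): [2.57, 2.57, 3.14, 3.14, 3.14, 3.14].

INTERFACE

Orientations are given as a rotation vector (axis times angle).
In Python, from plant import read_state, grab_frame, calibration, finish_job gives the robot as it stands.
- The arm moves only by the tool play_rows, never from a script. Its argument "moves" is a list that holds one entry, the list of rows, each a list of 4 numbers: the shift along the tool's x, y, z in mm, then the turn about the tool's z in rad. In form: [[[tx, ty, tz, yaw], ...]]. A call has exactly 10 rows; each row is the pose to reach, as a shift and turn from the pose measured when the call began, along the tool's axes at that moment; what a row does not reach only later rows make up. A row lasts 1/10 s, in which the tool goes at most 50 mm and 8.59 degrees, less where a joint would pass 70% of its speed; a pose out of reach is approached as far as the arm can. A call with a gripper value outside its range is refused whole. "hand" is the gripper command: -1 is fully open, 1 is shut, values between are in proportion, set as the call begins (left out, the last holds). The fingers move at their own pace and stop on an object; the grip force is fixed at half the most. Time passes only in rows, so rows that repeat a pose let the fingers close, or fill a call up. It gives the time, the measured TCP pose, the force and the opening at its end, in the units of the state.
- read_state(): the state, without advancing time (a new reading comes with each control period).
- grab_frame(name): name is "scene" or "side" or "wrist"; returns the picture (420x560x3 uint8, red, green, blue); there is no depth.
- calibration(name): a dict with "K" (3x3 intrinsics, pixels), "k1" (the pictures are not rectified: a ray, as slopes to the right and down, at radius r is drawn at 1 + k1 r^2 times it, then the intrinsics apply), "rvec" (rotation vector, rad) and "tvec" (3), from world to camera coordinates, as OpenCV has them. Camera axes: x right, y down, z forward; pixel columns grow to the right and rows downward; lengths in m; the calibration is good to about 2 mm. A picture is of the moment at which its call begins: read the wrist's pose just before it. calibration takes no time and is no camera call; for the wrist camera it gives the pose at the moment of the call.
- finish_job(): hands the job in, once; it reports no verdict.
The state is a dict: "clock": time; "qpos": joint angles; "joint_vel": joint speeds; "joint_torque": joint torques, N m; "tool_pos": TCP position; "eef_rot": TCP orientation; "force": force on the tool from outside, world axes, zero at the start; "moment": the same for the moment, N m; "opening": opening from 0.0 (shut) to 1.0 (fully open).
Only numpy, scipy, OpenCV 4.12 (cv2) and the standard library are available. Lean on these libraries where they do the work, as an engineer would, in place of code of your own. Each camera call takes 0.05 s, during which the arm holds its last target.

## Working session

There is one attempt and no reset: what is moved stays moved. The work goes in short steps, Python scripts to look and compute and a tool call to move; the robot and the scene stay as the last step left them, time stands still between calls to the robot, and variables do not carry over. Pictures are saved under pics/ and viewed, and the job is handed in when it is done.

Besides the shell and the picture viewer there is one more tool, called after "Call:" by a JSON object that holds its "op" and its "data", one argument or row to a line. play_rows: Moves the arm, as the interface text tells. Its arguments: {"type":"object","properties":{"moves":{"type":"array"},"hand":{"type":"number"}},"required":["moves"]}

```bash
ls; mkdir -p pics
python3 - <<'E'
from plant import *
import cv2
s=read_state();print(s)
for n in("scene","side","wrist"):
    c=calibration(n);print(n,c)
    cv2.imwrite(f"pics/{n}0.png",grab_frame(n)[:,:,::-1])
E
```

```text
pics
{'clock': 0.0, 'qpos': array([-1.37120033e+00,  3.26925048e-01, -1.93570266e-01,  1.05193476e+00,
       -1.37478550e-06,  1.43660836e+00]), 'joint_vel': array([-0.00034402,  0.00062842,  0.00031532, -0.00187046,  0.00173952,
        0.00088254]), 'joint_torque': array([ 6.48525966e-04, -4.43402731e+01,  2.62439668e+01,  1.56246551e-02,
       -6.92468598e-05, -1.26490370e-06]), 'tool_pos': array([ 0.18010499, -0.5191303 ,  0.24951719]), 'eef_rot': array([-3.09633268e+00, -5.21604851e-01,  8.60265388e-05]), 'force': array([-0.46649779,  0.07174238,  0.24306461]), 'moment': array([ 0.04033262, -0.00926916,  0.0166208 ]), 'opening': 1.000574002401794}
scene {'K': array([[490.30328584,   0.        , 276.67756374],
       [  0.        , 490.30328584, 207.45878598],
       [  0.        ,   0.        ,   1.        ]]), 'k1': -0.16983049335262845, 'rvec': array([ 2.06356854,  0.89022756, -0.4521779 ]), 'tvec': array([-0.39249952, -0.11438451,  1.64187286])}
side {'K': array([[513.82298554,   0.        , 283.55304199],
       [  0.        , 513.82298554, 204.92260378],
       [  0.        ,   0.        ,   1.        ]]), 'k1': -0.08734572319573612, 'rvec': array([ 0.34694543, -2.66814738,  1.40716725]), 'tvec': array([0.55040442, 0.21687303, 1.274982  ])}
wrist {'K': array([[337.23705662,   0.        , 278.58485455],
       [  0.        , 337.23705662, 209.6585763 ],
       [  0.        ,   0.        ,   1.        ]]), 'k1': 0.002208758455197962, 'rvec': array([-2.33969078,  1.665299  ,  0.26855258]), 'tvec': array([-0.54831393, -0.04017778,  0.37881493])}
```

View pics/scene0.png

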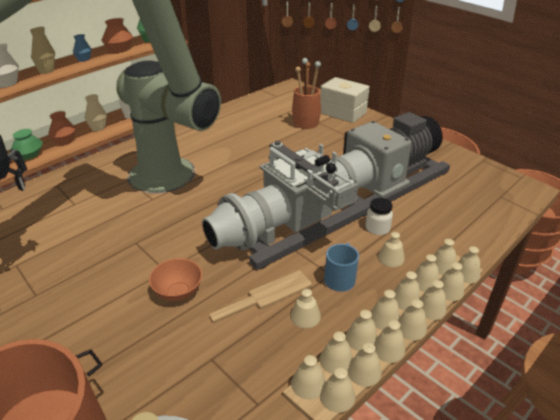

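View pics/side0.png

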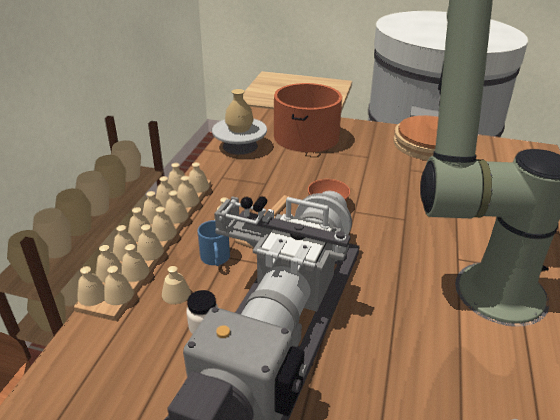

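View pics/wrist0.png

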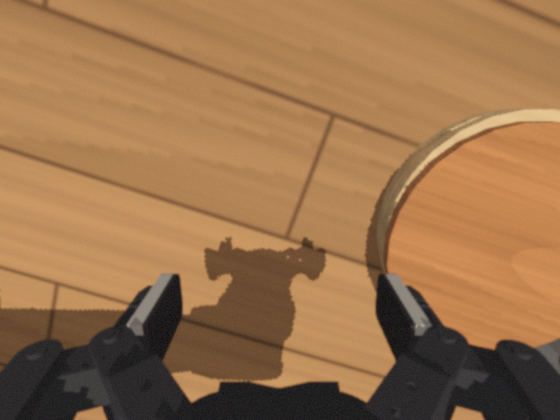

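The overview shows the mill around (300,175) in scene and (290,240) in side; the two black knobs are near (322,160)/(332,168) and (247,203)/(260,203). I'll zoom in on both.

```bash
cat > h.py <<'E'
import numpy as np, cv2
from plant import *
def ray(n,px,c=None):
    c=c or calibration(n);K=c['K'];R=cv2.Rodrigues(c['rvec'])[0];t=c['tvec']
    D=np.array([c['k1'],0,0,0,0.])
    u=cv2.undistortPoints(np.array([[px]],float),K,D)[0,0]
    d=R.T@np.array([u[0],u[1],1]);return -R.T@t,d/np.linalg.norm(d)
def plane(n,px,z,c=None):
    o,d=ray(n,px,c);return o+d*(z-o[2])/d[2]
def tri(obs):
    A=np.zeros((3,3));b=np.zeros(3)
    for n,px in obs:
        o,d=ray(n,px);P=np.eye(3)-np.outer(d,d);A+=P;b+=P@o
    x=np.linalg.solve(A,b);e=[]
    for n,px in obs:e.append(proj(n,x)-px)
    return x,np.array(e)
def proj(n,X,c=None):
    c=c or calibration(n)
    return cv2.projectPoints(np.array(X,float).reshape(-1,1,3),c['rvec'],c['tvec'],c['K'],np.array([c['k1'],0,0,0,0.]))[0].reshape(-1,2).squeeze()
E
python3 - <<'E'
import cv2
a=cv2.imread('pics/scene0.png')[120:250,190:390];b=cv2.imread('pics/side0.png')[170:290,200:360]
cv2.imwrite('pics/a1.png',cv2.resize(a,None,fx=4,fy=4,interpolation=cv2.INTER_CUBIC))
cv2.imwrite('pics/b1.png',cv2.resize(b,None,fx=5,fy=5,interpolation=cv2.INTER_CUBIC))
E
```

```text
(no output)
```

View pics/a1.png

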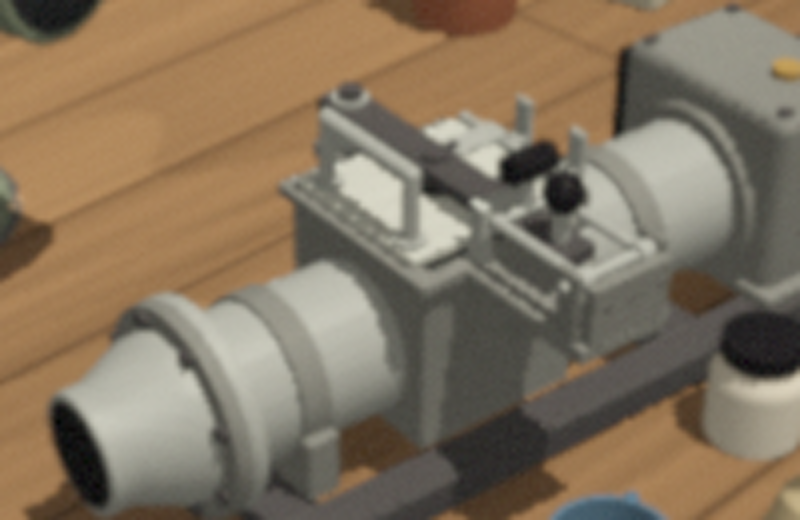

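View pics/b1.png

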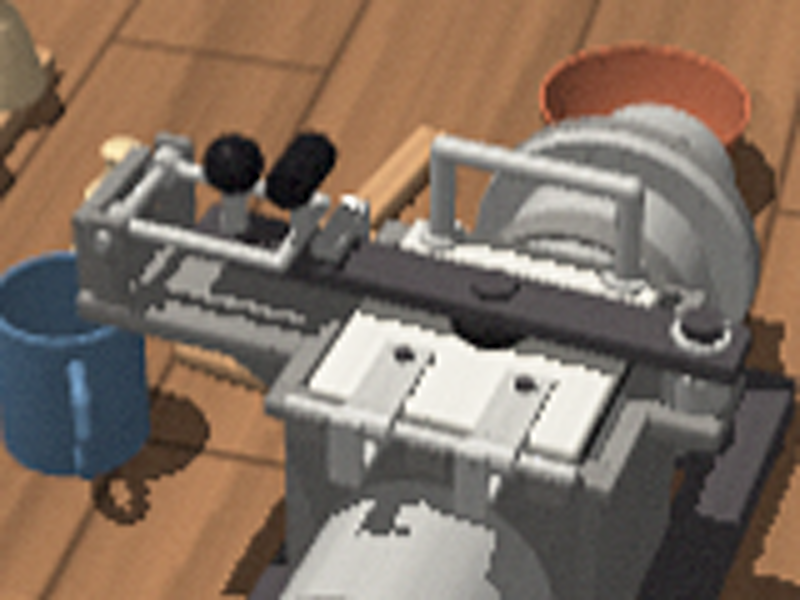

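```bash
cat > fit.py <<'E'
from h import *
A=lambda x,y:np.array([(x+.5)/4-.5+190,(y+.5)/4-.5+120])
B=lambda x,y:np.array([(x+.5)/5-.5+200,(y+.5)/5-.5+170])
obs={'knob':(A(565,191),B(232,163)),'grip':(A(530,160),B(301,169)),'piv':(A(350,95),B(702,322)),
'h1':(A(327,112),B(637,187)),'h2':(A(412,172),B(440,145))}
mill={'knob':(125,0,246),'grip':(92,0,251),'piv':(-95,0,216),'h1':(-45,-56,240),'h2':(45,-56,240)}
P=[];M=[]
for k,(a,b) in obs.items():
    x,e=tri([('scene',a),('side',b)]);print(k,x.round(4),e.round(1).tolist());P.append(x);M.append(np.array(mill[k])/1000)
P=np.array(P);M=np.array(M)
pc=P.mean(0);mc=M.mean(0);p=(P-pc)[:,:2];m=(M-mc)[:,:2]
th=np.arctan2((m[:,0]*p[:,1]-m[:,1]*p[:,0]).sum(),(m*p).sum())
R=np.array([[np.cos(th),-np.sin(th)],[np.sin(th),np.cos(th)]])
t=pc[:2]-R@mc[:2];print('yaw',th,np.degrees(th),'t',t)
print(((M[:,:2]@R.T+t-P[:,:2])*1000).round(1), ((M-P)[:,2]*1000).round(1))
E
python3 fit.py
```

```text
knob [0.6234 0.1369 0.2464] [[-0.0, -0.0], [-0.1, 0.0]]
grip [0.5899 0.1413 0.2522] [[-0.0, -0.0], [-0.1, 0.0]]
piv [0.4056 0.1592 0.2175] [[-0.2, -0.1], [-0.3, 0.2]]
h1 [0.4457 0.1014 0.2426] [[-0.0, -0.0], [-0.0, 0.0]]
h2 [0.5383 0.0898 0.2415] [[0.3, 0.2], [0.3, -0.2]]
yaw -0.10775658039759631 -6.1739972715444065 t [0.49873371 0.15061647]
[[-0.4  0.3]
 [ 0.3 -0.5]
 [-1.3  1.6]
 [ 2.3 -1.7]
 [-0.8  0.3]] [-0.4 -1.2 -1.5 -2.6 -1.5]
```

```bash
cat > m.py <<'E'
from h import *
TH=-0.1078;T=np.array([.4987,.1506])
c,s=np.cos(TH),np.sin(TH);RM=np.array([[c,-s],[s,c]])
def W(p): # mill mm -> world m
    return np.r_[RM@(np.array(p[:2])/1000)+T,p[2]/1000]
def psi(st):
    R=cv2.Rodrigues(np.array(st['eef_rot']))[0];return np.arctan2(R[1,0],R[0,0])
def cur():
    st=read_state();p=st['tool_pos'];m=RM.T@(p[:2]-T)*1000
    print('t',round(st['clock'],2),'mill',m.round(1),(p[2]*1000).round(1),'psi',psi(st).round(3),'rel',(psi(st)-TH).round(3),'F',np.round(st['force'],1),'open',round(st['opening'],3),'q',np.round(st['qpos'],2))
    return st
def row(p,ps=None,st=None,world=False):
    st=st or read_state();R=cv2.Rodrigues(np.array(st['eef_rot']))[0]
    d=R.T@((np.array(p) if world else W(p))-st['tool_pos'])*1000
    y=0 if ps is None else -((ps-psi(st)))
    return d.round(1).tolist()+[round(y,3)]
def ang(r,h,deg,hinge):pass
E
python3 -c "
from m import *
cur();print(row((92,0,330),np.pi+TH),W((92,0,251)))"
```

```text
t 0.15 mill [-244.7 -700.2] 249.7 psi 0.334 rel 0.442 F [-0.3  0.1  0.8] open 0.999 q [-1.37  0.33 -0.19  1.05 -0.    1.44]
[603.6, -489.3, -79.6, np.float64(-2.7)] [0.59016596 0.1407016  0.251     ]
```

Call:
{"op": "play_rows", "data": {
  "moves": [
    [[30,-25,-20,-0.14],[60,-49,-40,-0.28],[90,-74,-60,-0.42],[121,-98,-80,-0.56],[151,-122,-80,-0.7],[181,-147,-80,-0.84],[211,-171,-80,-0.98],[241,-196,-80,-1.12],[271,-220,-80,-1.26],[302,-245,-80,-1.4]]
  ],
  "hand": -1
}}

```text
clock: 1.15
tool_pos: [0.3856, -0.1875, 0.33]
eef_rot: [-2.026, -2.4, -0.001]
force: [1.2, -0.3, 1.0]
opening: 0.996
```

```bash
python3 -c "
from m import *
cur();print(row((92,0,330),np.pi+TH))"
```

```text
t 1.15 mill [ -76.  -348.3] 330.0 psi 1.739 rel 1.847 F [ 1.2 -0.3  1. ] open 0.996 q [-0.63  0.05 -0.33  1.19  0.    0.78]
[289.3, 256.6, 0.3, np.float64(-1.295)]
```

Call:
{"op": "play_rows", "data": {
  "moves": [
    [[30,27,0,-0.14],[61,54,0,-0.28],[92,81,0,-0.42],[123,108,0,-0.56],[154,135,0,-0.7],[185,163,0,-0.84],[216,190,0,-0.98],[246,217,0,-1.12],[275,243,0,-1.23],[289,256,0,-1.295]]
  ]
}}

```text
clock: 2.15
tool_pos: [0.5905, 0.1431, 0.3295]
eef_rot: [-0.159, -3.137, -0.003]
force: [0.9, -0.9, -0.2]
opening: 1.002
```

```bash
python3 -c "
from m import *
cur();print(row((92,0,252),np.pi+TH))
c=calibration('wrist');f=grab_frame('wrist')[:,:,::-1].copy();cv2.imwrite('pics/w2.png',f)
for n,p in dict(grip=(92,0,251),knob=(125,0,246),hinge=(172,0,217),h=(0,-56,240)).items(): print(n,proj('wrist',W(p),c).round(0))
"
```

```text
t 2.15 mill [92.1  2.5] 329.5 psi 3.04 rel 3.148 F [ 0.9 -0.9 -0.2] open 1.002 q [0.12 0.4  0.12 1.29 0.   0.22]
[-0.0, -2.6, 77.5, np.float64(0.006)]
grip [274. 232.]
knob [274. 274.]
hinge [274. 308.]
h [178.  78.]
```

View pics/w2.png

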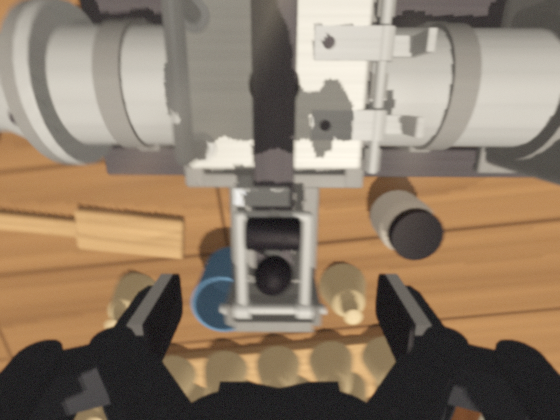

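The wrist picture shows the grip at (273,233) and the knob at (274,275), within 1 px of my prediction, so the mill pose is good. Descending.

Call:
{"op": "play_rows", "data": {
  "moves": [
    [[0,-1,10,0],[0,-2,22,0],[0,-2.5,34,0],[0,-2.5,46,0],[0,-2.5,58,0],[0,-2.5,68,0],[0,-2.5,74,0],[0,-2.5,77,0],[0,-2.5,77,0],[0,-2.5,77,0]]
  ]
}}

```text
clock: 3.2
tool_pos: [0.5912, 0.1422, 0.2526]
eef_rot: [0.156, 3.138, 0.005]
force: [0.3, 0.5, -0.2]
opening: 0.998
```

Call:
{"op": "play_rows", "data": {
  "moves": [
    [[0,0,0,0],[0,0,0,0],[0,0,0,0],[0,0,0,0],[0,0,0,0],[0,0,0,0],[0,0,0,0],[0,0,0,0],[0,0,0,0],[0,0,0,0]]
  ],
  "hand": 1
}}

```text
clock: 4.2
tool_pos: [0.591, 0.1381, 0.254]
eef_rot: [0.16, 3.137, -0.009]
force: [-3.3, -10.7, 9.3]
opening: 0.407
```

```bash
python3 -c "
from m import *
st=cur()
for th in (.1,.2,.3,.4,.5,.6,.7,.8,.9,1.0,1.1,1.2,1.3,1.4,1.5,1.6,1.7,1.8):
  print(th,row((172-80*np.cos(th)+34*np.sin(th),0,217+80*np.sin(th)+34*np.cos(th)),np.pi+TH,st))
cv2.imwrite('pics/w3.png',grab_frame('wrist')[:,:,::-1])
"
```

```text
t 4.2 mill [93.1 -2.5] 254.0 psi 3.04 rel 3.148 F [ -3.3 -10.7   9.3] open 0.407 q [ 0.11  0.43 -0.03  1.11 -0.01  0.21]
0.1 [-2.7, 2.5, -4.8, np.float64(0.006)]
0.2 [-7.3, 2.4, -12.2, np.float64(0.006)]
0.3 [-12.6, 2.4, -19.1, np.float64(0.006)]
0.4 [-18.5, 2.3, -25.5, np.float64(0.006)]
0.5 [-25.1, 2.2, -31.2, np.float64(0.006)]
0.6 [-32.2, 2.1, -36.2, np.float64(0.006)]
0.7 [-39.7, 2.1, -40.5, np.float64(0.006)]
0.8 [-47.7, 2.0, -44.0, np.float64(0.006)]
0.9 [-55.9, 1.9, -46.8, np.float64(0.006)]
1.0 [-64.4, 1.9, -48.6, np.float64(0.006)]
1.1 [-73.0, 1.8, -49.6, np.float64(0.006)]
1.2 [-81.7, 1.8, -49.8, np.float64(0.006)]
1.3 [-90.4, 1.7, -49.1, np.float64(0.006)]
1.4 [-98.9, 1.7, -47.5, np.float64(0.006)]
1.5 [-107.3, 1.6, -45.1, np.float64(0.006)]
1.6 [-115.3, 1.6, -41.8, np.float64(0.006)]
1.7 [-123.0, 1.6, -37.8, np.float64(0.006)]
1.8 [-130.3, 1.6, -33.0, np.float64(0.006)]
```

View pics/w3.png

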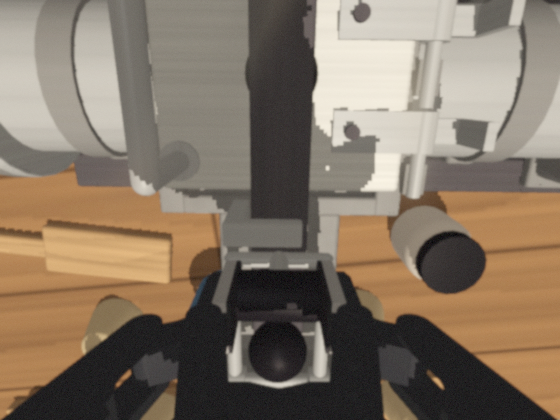

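Gripped (opening 0.41 ≈ 35 mm), and the picture shows the T-grip between the pads at about (280,300). Now the arc, taken relative to the grasp.

Call:
{"op": "play_rows", "data": {
  "moves": [
    [[-4,0,-8,0],[-8,0,-15,0],[-14,0,-22,0],[-20,0,-28.5,0],[-26,0,-34,0],[-33,0,-39,0],[-41,0,-43.5,0],[-49,0,-47,0],[-57,0,-49.5,0],[-65.5,0,-51.5,0]]
  ],
  "hand": 1
}}

```text
clock: 5.25
tool_pos: [0.6549, 0.1306, 0.3053]
eef_rot: [-0.16, -3.134, 0.014]
force: [-5.4, -5.2, -6.6]
opening: 0.41
```

```bash
python3 -c "
from m import *
st=cur()
cv2.imwrite('pics/w4.png',grab_frame('wrist')[:,:,::-1])
cv2.imwrite('pics/s4.png',cv2.resize(grab_frame('side')[100:300,150:400,::-1],None,fx=3,fy=3))
"
```

```text
t 5.25 mill [157.4  -3. ] 305.3 psi 3.04 rel 3.147 F [-5.4 -5.2 -6.6] open 0.41 q [ 0.09  0.54  0.27  1.31 -0.01  0.19]
```

View pics/s4.png

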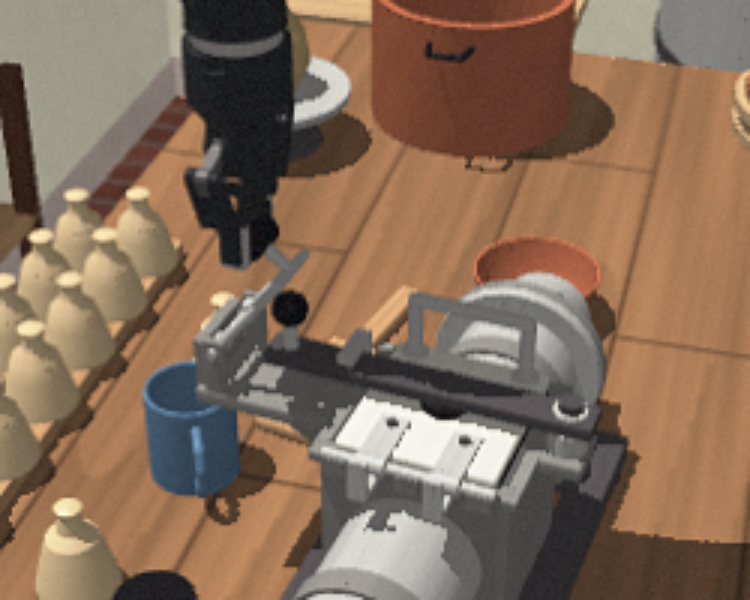

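The loop is up at about 1 rad, with its grip in the fingers. Continuing over the top to about 1.85 rad.

Call:
{"op": "play_rows", "data": {
  "moves": [
    [[-9,0,-1,0],[-17,0,-1,0],[-26,0,-0.5,0],[-34.5,0,1,0],[-43,0,3.5,0],[-51,0,7,0],[-58.5,0,11,0],[-66,0,15.5,0],[-69,0,18,0],[-69,0,18,0]]
  ],
  "hand": 1
}}

```text
clock: 6.35
tool_pos: [0.7262, 0.1223, 0.2904]
eef_rot: [0.16, 3.134, -0.015]
force: [-1.9, -4.5, 5.2]
opening: 0.406
```

Call:
{"op": "play_rows", "data": {
  "moves": [
    [[0,0,0,0],[0,0,0,0],[0,0,0,0],[0,0,0,0],[0,0,0,0],[0,0,-10,0],[0,0,-25,0],[0,0,-40,0],[0,0,-50,0],[0,0,-50,0]]
  ],
  "hand": -1
}}

```text
clock: 7.35
tool_pos: [0.7267, 0.123, 0.3427]
eef_rot: [0.16, 3.13, -0.015]
force: [1.5, -1.0, -0.0]
opening: 0.999
```

```bash
python3 -c "
from m import *
st=cur()
cv2.imwrite('pics/w5.png',grab_frame('wrist')[:,:,::-1])
cv2.imwrite('pics/s5.png',cv2.resize(grab_frame('side')[100:300,150:400,::-1],None,fx=3,fy=3))
"
```

```text
t 7.35 mill [229.7  -2.9] 342.7 psi 3.04 rel 3.147 F [ 1.5 -1.  -0. ] open 0.999 q [ 0.07  0.7   0.64  1.51 -0.01  0.17]
```

View pics/s5.png

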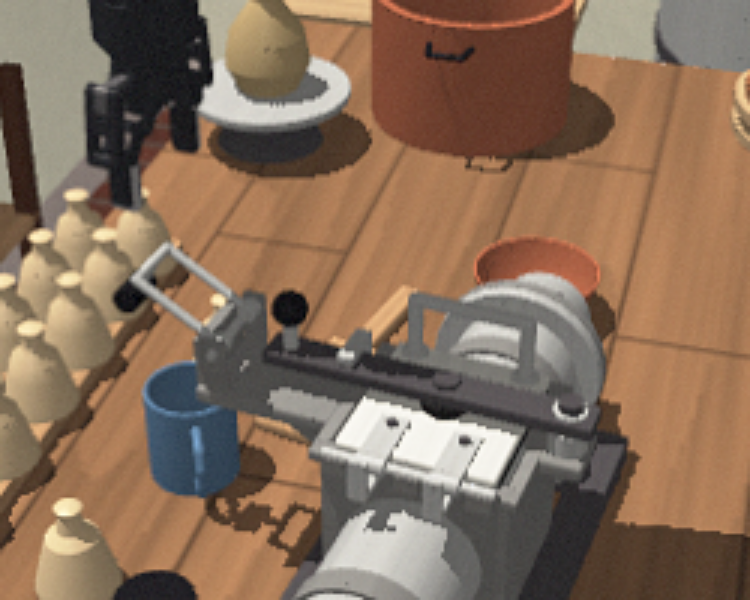

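View pics/w5.png

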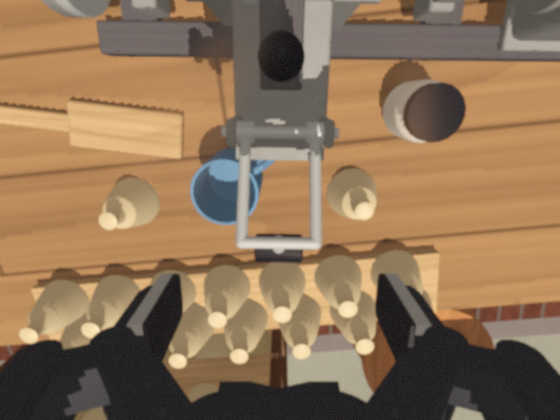

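The loop lies on its back stop (free end at (278,243) in the wrist view, grip just beyond); the bar is still across the lid, knob at (281,56). Next the knob: go over it, descend and cage it.

```bash
python3 -c "
from m import *
c=calibration('wrist')
for p in ((125,0,246),(125,-3,246)): print(proj('wrist',W(p),c))
print(row((125,-1,320),np.pi+TH),row((125,-1,249),np.pi+TH))"
```

```text
[285.47199806  56.38980231]
[280.34755244  56.36608908]
[104.1, 2.9, 19.8, np.float64(0.006)] [104.5, 3.5, 90.8, np.float64(0.006)]
```

Call:
{"op": "play_rows", "data": {
  "moves": [
    [[30,1,5,0],[65,1.5,12,0],[95,2,20,0],[104,2,30,0],[104,2,44,0],[104,2,58,0],[104,2,70,0],[104,2,80,0],[104,2,88,0],[104,2,91,0]]
  ],
  "hand": -1
}}

```text
clock: 8.45
tool_pos: [0.6228, 0.1345, 0.2475]
eef_rot: [0.16, 3.135, -0.016]
force: [0.3, -0.3, 0.6]
opening: 1.001
```

Call:
{"op": "play_rows", "data": {
  "moves": [
    [[0,0,0,0],[0,0,0,0],[0,0,0,0],[0,0,0,0],[0,0,0,0],[0,0,0,0],[0,0,0,0],[0,0,0,0],[0,0,0,0],[0,0,0,0]]
  ],
  "hand": 0.2
}}

```text
clock: 9.45
tool_pos: [0.6228, 0.1345, 0.2475]
eef_rot: [0.16, 3.135, -0.016]
force: [-1.2, -0.4, -1.0]
opening: 0.402
```

```bash
python3 -c "
from m import *
st=cur()
p0=row((125,-2.5,249),st['eef_rot'][0]*0+np.pi+TH,st)
for a in np.arange(.08,1.7,.08):
  print(round(a,2),row((-95+220*np.cos(a),-2+220*np.sin(a),248),np.pi+TH+a,st))
cv2.imwrite('pics/w6.png',grab_frame('wrist')[:,:,::-1])
"
```

```text
t 9.45 mill [125.1  -2.7] 247.5 psi 3.039 rel 3.147 F [-1.2 -0.4 -1. ] open 0.402 q [ 0.1   0.49  0.05  1.13 -0.01  0.2 ]
0.08 [0.7, 18.3, -0.6, np.float64(-0.074)]
0.16 [2.7, 35.7, -0.8, np.float64(-0.154)]
0.24 [6.1, 53.0, -1.0, np.float64(-0.234)]
0.32 [10.9, 69.9, -1.2, np.float64(-0.314)]
0.4 [17.0, 86.4, -1.4, np.float64(-0.394)]
0.48 [24.4, 102.4, -1.5, np.float64(-0.474)]
0.56 [33.1, 117.7, -1.7, np.float64(-0.554)]
0.64 [42.9, 132.3, -1.9, np.float64(-0.634)]
0.72 [53.9, 146.0, -2.1, np.float64(-0.714)]
0.8 [66.0, 158.9, -2.2, np.float64(-0.794)]
0.88 [79.0, 170.7, -2.4, np.float64(-0.874)]
0.96 [92.9, 181.4, -2.5, np.float64(-0.954)]
1.04 [107.7, 191.0, -2.7, np.float64(-1.034)]
1.12 [123.2, 199.4, -2.8, np.float64(-1.114)]
1.2 [139.3, 206.5, -2.9, np.float64(-1.194)]
1.28 [155.9, 212.3, -3.0, np.float64(-1.274)]
1.36 [172.9, 216.8, -3.1, np.float64(-1.354)]
1.44 [190.2, 219.8, -3.2, np.float64(-1.434)]
1.52 [207.7, 221.5, -3.2, np.float64(-1.514)]
1.6 [225.3, 221.8, -3.3, np.float64(-1.594)]
1.68 [242.9, 220.7, -3.3, np.float64(-1.674)]
```

View pics/w6.png

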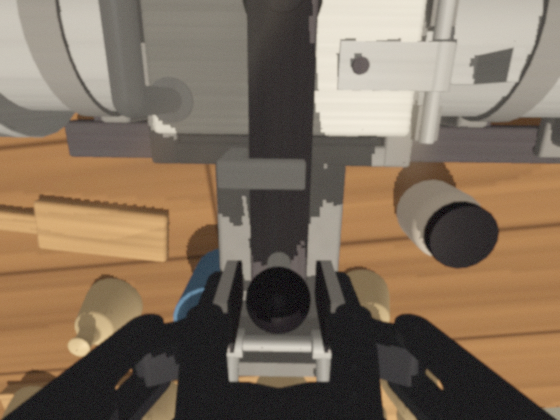

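The ball (278,298) sits caged between the pads. Swinging the bar along its arc, with yaw following.

Call:
{"op": "play_rows", "data": {
  "moves": [
    [[0.7,18,0,-0.08],[2.7,35.5,0,-0.16],[6,53,0,-0.24],[11,70,0,-0.32],[17,86.5,0,-0.4],[24.5,102.5,0,-0.48],[33,117.5,0,-0.56],[43,132.5,0,-0.64],[54,146,0,-0.72],[66,159,0,-0.8]]
  ],
  "hand": 0.2
}}

```text
clock: 10.5
tool_pos: [0.5734, 0.2998, 0.2459]
eef_rot: [1.078, -2.949, 0.017]
force: [-0.0, -0.4, 0.3]
opening: 0.401
```

```bash
python3 -c "
from m import *
st=cur()
for a in np.arange(.88,1.7,.08):
  print(round(a,2),row((-95+220*np.cos(a),-2+220*np.sin(a),248),np.pi+TH+a,st))
cv2.imwrite('pics/w7.png',grab_frame('wrist')[:,:,::-1])
"
```

```text
t 10.5 mill [ 58.2 156.4] 245.9 psi -2.441 rel -2.333 F [-0.  -0.4  0.3] open 0.401 q [ 0.37  0.51  0.09  1.14 -0.01 -0.33]
0.88 [0.9, 17.1, -2.3, np.float64(-6.355)]
0.96 [2.9, 34.6, -2.5, np.float64(-6.435)]
1.04 [6.2, 51.9, -2.6, np.float64(-6.515)]
1.12 [10.9, 68.8, -2.8, np.float64(-6.595)]
1.2 [17.0, 85.3, -2.9, np.float64(-6.675)]
1.28 [24.3, 101.3, -3.0, np.float64(-6.755)]
1.36 [32.9, 116.6, -3.1, np.float64(-6.835)]
1.44 [42.7, 131.3, -3.2, np.float64(-6.915)]
1.52 [53.7, 145.0, -3.3, np.float64(-6.995)]
1.6 [65.7, 157.9, -3.3, np.float64(-7.075)]
1.68 [78.7, 169.7, -3.4, np.float64(-7.155)]
```

View pics/w7.png

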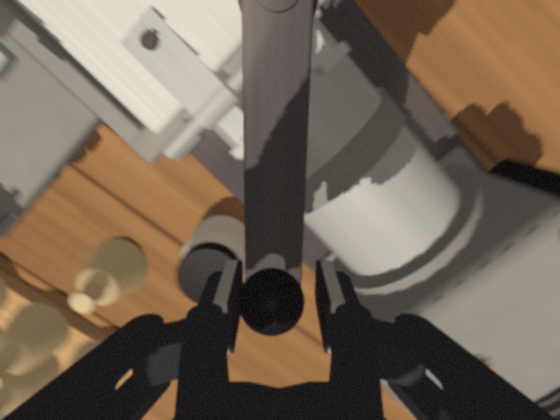

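The bar follows at about 0.8 rad, ball at (272,300). Continuing.

Call:
{"op": "play_rows", "data": {
  "moves": [
    [[0.9,17,-2,-0.07],[3,34.5,-2,-0.15],[6,52,-2,-0.23],[11,69,-2,-0.31],[17,85,-2,-0.39],[24,101,-2,-0.47],[33,116.5,-2,-0.55],[43,131,-2,-0.63],[54,145,-2,-0.71],[69,161,-2,-0.81]]
  ],
  "hand": 0.2
}}

```text
clock: 11.55
tool_pos: [0.4148, 0.3797, 0.2472]
eef_rot: [2.158, -2.277, 0.012]
force: [1.0, -0.0, 0.9]
opening: 0.397
```

Call:
{"op": "play_rows", "data": {
  "moves": [
    [[0,0,0,0],[0,0,0,0],[0,0,0,0],[0,0,0,0],[0,0,0,0],[0,0,-15,0],[0,0,-35,0],[0,0,-60,0],[0,0,-80,0],[0,0,-85,0]]
  ],
  "hand": -0.5
}}

```text
clock: 12.55
tool_pos: [0.4158, 0.381, 0.3345]
eef_rot: [2.16, -2.28, 0.013]
force: [0.5, 0.6, -0.3]
opening: 0.753
```

```bash
python3 -c "
from m import *
st=cur()
f=grab_frame('side')[:,:,::-1]
cv2.imwrite('pics/s8.png',cv2.resize(f[130:330,150:400],None,fx=3,fy=3))
print(row((0,-58,330),np.pi+TH),row((0,-58,242),np.pi+TH))
"
```

```text
t 12.55 mill [-107.2  220.2] 334.5 psi -1.625 rel -1.517 F [ 0.5  0.6 -0.3] open 0.753 q [ 0.62  0.31  0.    1.26 -0.01 -0.9 ]
[283.4, -92.3, 6.3, np.float64(-4.659)] [282.8, -91.9, 94.3, np.float64(-4.659)]
```

View pics/s8.png

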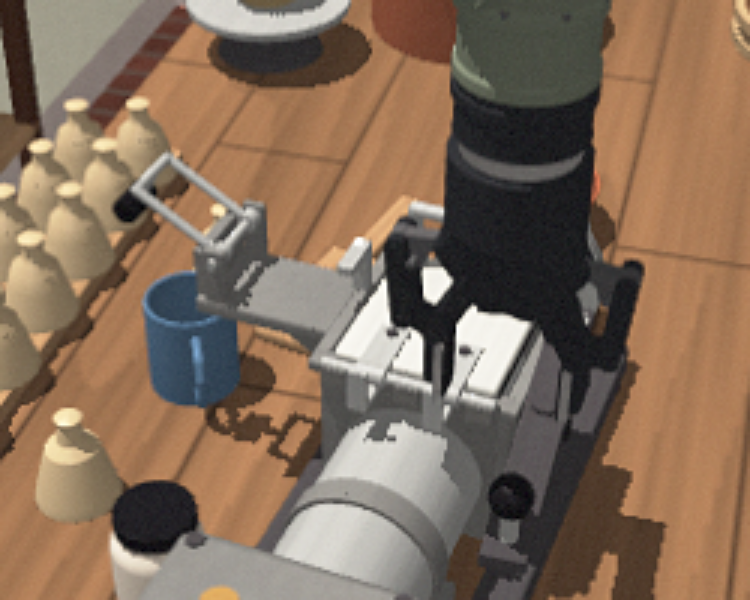

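The bar is aside (knob at (511,495) in this crop), the loop is still back, and the lid is shut. Moving over the lid handle.

Call:
{"op": "play_rows", "data": {
  "moves": [
    [[26,-8,0,0.145],[52,-17,0,0.29],[78,-25,0,0.435],[104,-34,0,0.58],[130,-42,0,0.725],[156,-51,0,0.87],[182,-59,0,1.015],[208,-68,0,1.16],[234,-76,0,1.305],[260,-85,0,1.45]]
  ],
  "hand": -0.5
}}

```text
clock: 13.6
tool_pos: [0.4861, 0.1155, 0.3347]
eef_rot: [-0.095, 3.138, -0.011]
force: [-0.2, 0.8, 0.4]
opening: 0.755
```

```bash
python3 -c "
from m import *
st=cur();print(row((0,-58,330),np.pi+TH))"
```

```text
t 13.6 mill [ -8.8 -36.3] 334.7 psi -3.081 rel -2.973 F [-0.2  0.8  0.4] open 0.755 q [ 0.09  0.19 -0.16  1.22 -0.01  0.03]
[-5.0, -22.8, 4.8, np.float64(-6.115)]
```

Call:
{"op": "play_rows", "data": {
  "moves": [
    [[-1,-6,1,0.05],[-3,-12,2,0.1],[-4,-18,3,0.15],[-5,-23,5,0.168],[-5,-23,5,0.168],[-5,-23,5,0.168],[-5,-23,5,0.168],[-5,-23,5,0.168],[-5,-23,5,0.168],[-5,-23,5,0.168]]
  ]
}}

```text
clock: 14.6
tool_pos: [0.4925, 0.0929, 0.3299]
eef_rot: [0.168, 3.134, -0.011]
force: [0.5, -0.2, -0.2]
opening: 0.749
```

```bash
python3 -c "
from m import *
st=cur();c=calibration('wrist');cv2.imwrite('pics/w9.png',grab_frame('wrist')[:,:,::-1])
for p in ((0,-56,240),(-45,-56,240),(45,-56,240),(0,-58,240)):print(proj('wrist',W(p),c).round(1))
print(row((0,-58,241),np.pi+TH))"
```

```text
t 14.6 mill [ -0. -58.] 329.9 psi 3.034 rel 3.142 F [ 0.5 -0.2 -0.2] open 0.749 q [ 0.04  0.19 -0.17  1.21 -0.01  0.15]
[281.8 225.1]
[282.  158.4]
[281.6 284. ]
[278.8 225.1]
[0.3, 0.6, 88.9, np.float64(0.0)]
```

View pics/w9.png

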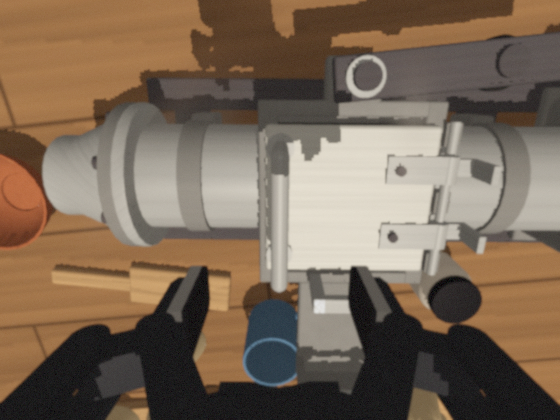

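The handle bar runs along column 279.5 (rows 155–285), so it is centred under the tool. Descending 88 mm and closing.

Call:
{"op": "play_rows", "data": {
  "moves": [
    [[0,0,12,0],[0,0,26,0],[0,0,40,0],[0,0,54,0],[0,0,66,0],[0,0,76,0],[0,0,84,0],[0,0,88,0],[0,0,88,0],[0,0,88,0]]
  ]
}}

```text
clock: 15.65
tool_pos: [0.493, 0.0923, 0.2423]
eef_rot: [0.168, 3.133, -0.011]
force: [-0.1, -0.1, 0.5]
opening: 0.749
```

Call:
{"op": "play_rows", "data": {
  "moves": [
    [[0,0,0,0],[0,0,0,0],[0,0,0,0],[0,0,0,0],[0,0,0,0],[0,0,0,0],[0,0,0,0],[0,0,0,0],[0,0,0,0],[0,0,0,0]]
  ],
  "hand": 1
}}

```text
clock: 16.65
tool_pos: [0.4932, 0.0926, 0.2426]
eef_rot: [0.168, 3.133, -0.01]
force: [-1.0, 3.6, 4.9]
opening: 0.117
```

```bash
python3 -c "
from m import *
st=cur()
for t in np.arange(.06,1.86,.06):
  print(round(t,2),(134*(1-np.cos(t))+54*np.sin(t)).round(1),-(134*np.sin(t)+54*np.cos(t)-54).round(1))"
```

```text
t 16.65 mill [  0.8 -58.3] 242.6 psi 3.034 rel 3.142 F [-1.   3.6  4.9] open 0.117 q [ 0.04  0.24 -0.33  1.   -0.01  0.15]
0.06 3.5 -7.9
0.12 7.4 -15.7
0.18 11.8 -23.1
0.24 16.7 -30.3
0.3 21.9 -37.2
0.36 27.6 -43.7
0.42 33.7 -49.9
0.48 40.1 -55.8
0.54 46.8 -61.2
0.6 53.9 -66.2
0.66 61.2 -70.8
0.72 68.9 -75.0
0.78 76.7 -78.6
0.84 84.8 -81.8
0.9 93.0 -84.5
0.96 101.4 -86.7
1.02 109.9 -88.4
1.08 118.5 -89.6
1.14 127.1 -90.3
1.2 135.8 -90.5
1.26 144.4 -90.1
1.32 153.1 -89.2
1.38 161.6 -87.8
1.44 170.1 -85.9
1.5 178.4 -83.5
1.56 186.6 -80.6
1.62 194.5 -77.2
1.68 202.3 -73.3
1.74 209.8 -69.0
1.8 217.0 -64.2
1.86 224.0 -59.0
```

Call:
{"op": "play_rows", "data": {
  "moves": [
    [[0,3.5,-8,0],[0,7.5,-15.5,0],[0,12,-23,0],[0,16.5,-30.5,0],[0,22,-37,0],[0,27.5,-43.5,0],[0,33.5,-50,0],[0,40,-56,0],[0,47,-61,0],[0,54,-66,0]]
  ],
  "hand": 1
}}

```text
clock: 17.65
tool_pos: [0.4991, 0.1444, 0.3105]
eef_rot: [0.17, 3.13, -0.02]
force: [0.9, -9.7, 7.0]
opening: 0.112
```

```bash
python3 -c "
from m import *
st=cur();f=grab_frame('side')[:,:,::-1]
cv2.imwrite('pics/s10.png',cv2.resize(f[130:330,150:400],None,fx=3,fy=3))"
```

```text
t 17.65 mill [ 1.  -6.1] 310.5 psi 3.033 rel 3.141 F [ 0.9 -9.7  7. ] open 0.112 q [ 0.15  0.23 -0.16  1.17 -0.01  0.26]
```

View pics/s10.png

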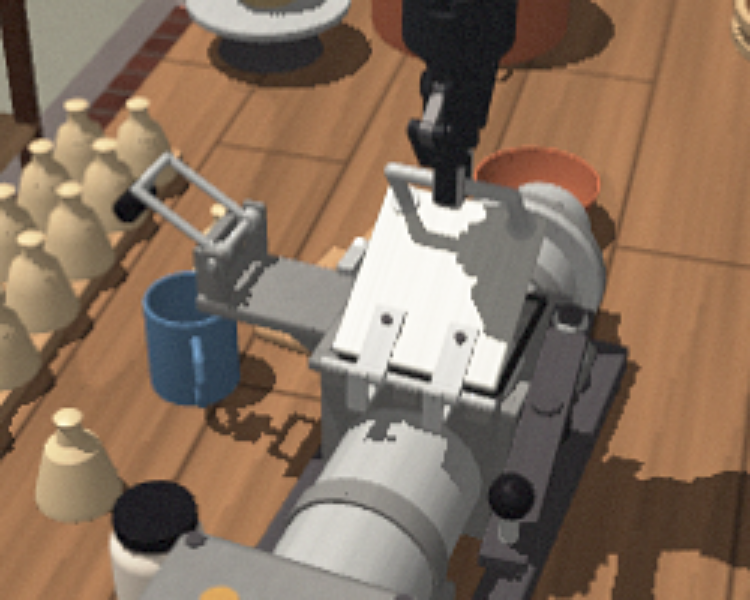

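Lid up at 0.6 rad, with the handle held. Continuing.

Call:
{"op": "play_rows", "data": {
  "moves": [
    [[0,8,-4,0],[0,16,-8,0],[0,24,-11,0],[0,32,-14,0],[0,40.5,-17,0],[0,49,-19,0],[0,57,-21,0],[0,66,-22,0],[0,74.5,-22.5,0],[0,83,-23,0]]
  ],
  "hand": 1
}}

```text
clock: 18.7
tool_pos: [0.5087, 0.2288, 0.3349]
eef_rot: [0.169, 3.126, -0.018]
force: [2.2, -2.1, 2.5]
opening: 0.115
```

```bash
python3 -c "
from m import *
st=cur()
for t in np.arange(1.26,1.9,.06):
  print(round(t,2),row((0.5,77-134*np.cos(t)+54*np.sin(t),188+134*np.sin(t)+54*np.cos(t)),None,st))"
```

```text
t 18.7 mill [ 1.6 78.8] 334.9 psi 3.034 rel 3.141 F [ 2.2 -2.1  2.5] open 0.115 q [ 0.3   0.3  -0.02  1.25 -0.01  0.41]
1.26 [1.1, 8.7, 2.7, 0]
1.32 [1.1, 17.3, 3.5, 0]
1.38 [1.1, 25.9, 4.8, 0]
1.44 [1.2, 34.3, 6.6, 0]
1.5 [1.2, 42.7, 9.0, 0]
1.56 [1.2, 50.9, 11.8, 0]
1.62 [1.3, 58.9, 15.1, 0]
1.68 [1.3, 66.7, 18.9, 0]
1.74 [1.4, 74.3, 23.1, 0]
1.8 [1.4, 81.6, 27.8, 0]
1.86 [1.5, 88.5, 32.9, 0]
```

Call:
{"op": "play_rows", "data": {
  "moves": [
    [[0,8.5,1,0],[0,17,2,0],[0,26,4,0],[0,34,6,0],[0,42.5,8.5,0],[0,51,11.5,0],[0,59,15,0],[0,66.5,18.5,0],[0,74,23,0],[0,81,27.5,0]]
  ],
  "hand": 1
}}

```text
clock: 19.7
tool_pos: [0.5179, 0.3094, 0.3058]
eef_rot: [0.169, 3.126, -0.019]
force: [2.0, -2.4, 3.3]
opening: 0.116
```

Call:
{"op": "play_rows", "data": {
  "moves": [
    [[0,2,1.5,0],[0,4,3,0],[0,4,3,0],[0,4,3,0],[0,4,3,0],[0,4,3,0],[0,4,3,0],[0,4,3,0],[0,4,3,0],[0,4,3,0]]
  ],
  "hand": 1
}}

```text
clock: 20.7
tool_pos: [0.5183, 0.3131, 0.3026]
eef_rot: [0.169, 3.126, -0.02]
force: [4.8, -2.7, -4.9]
opening: 0.111
```

```bash
python3 -c "
from m import *
st=cur();f=grab_frame('side')[:,:,::-1]
cv2.imwrite('pics/s11.png',cv2.resize(f[130:330,150:400],None,fx=3,fy=3))"
```

```text
t 20.7 mill [  2.  163.6] 302.6 psi 3.033 rel 3.141 F [ 4.8 -2.7 -4.9] open 0.111 q [ 0.43  0.4   0.06  1.22 -0.02  0.54]
```

View pics/s11.png

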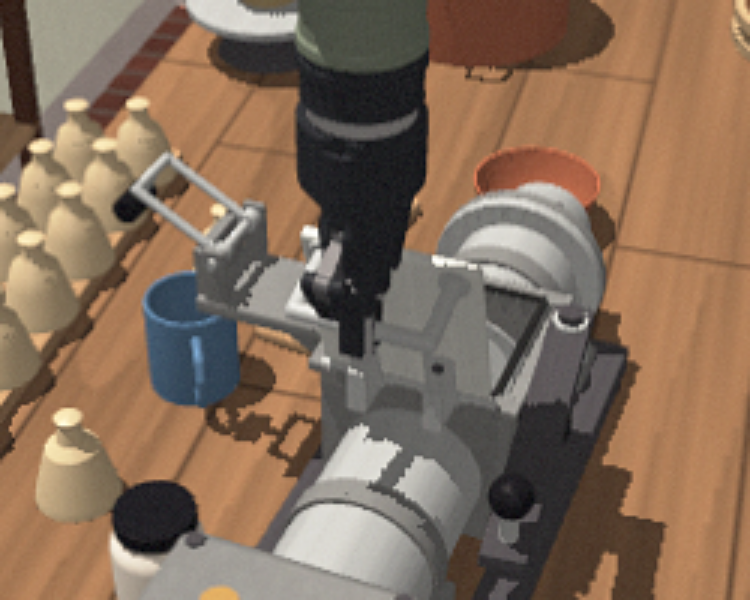

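The lid leans back at about 1.83 rad. Opening the fingers partway so that they don't touch the lid, then lifting straight up.

Call:
{"op": "play_rows", "data": {
  "moves": [
    [[0,0,0,0],[0,0,0,0],[0,0,0,0],[0,0,0,0],[0,0,0,0],[0,0,-8,0],[0,0,-20,0],[0,0,-35,0],[0,0,-55,0],[0,0,-80,0]]
  ],
  "hand": 0.3
}}

```text
clock: 21.75
tool_pos: [0.5173, 0.314, 0.3839]
eef_rot: [0.169, 3.127, -0.02]
force: [-0.3, 0.3, 0.0]
opening: 0.348
```

Call:
{"op": "play_rows", "data": {
  "moves": [
    [[0,0,-20,0],[0,0,-40,0],[0,0,-60,0],[0,0,-60,0],[0,0,-60,0],[0,0,-60,0],[0,0,-60,0],[0,0,-60,0],[0,0,-60,0],[0,0,-60,0]]
  ]
}}

```text
clock: 22.75
tool_pos: [0.5167, 0.3148, 0.4437]
eef_rot: [0.17, 3.127, -0.02]
force: [-0.6, -0.1, 0.6]
opening: 0.352
```

```bash
python3 -c "
from m import *
st=cur();f=grab_frame('side')[:,:,::-1];cv2.imwrite('pics/s12.png',cv2.resize(f[130:330,150:400],None,fx=3,fy=3))
g=grab_frame('scene')[:,:,::-1];cv2.imwrite('pics/c12.png',g)"
```

```text
t 22.75 mill [  0.2 165.2] 443.7 psi 3.033 rel 3.141 F [-0.6 -0.1  0.6] open 0.352 q [ 0.43  0.4   0.41  1.57 -0.02  0.54]
```

View pics/s12.png

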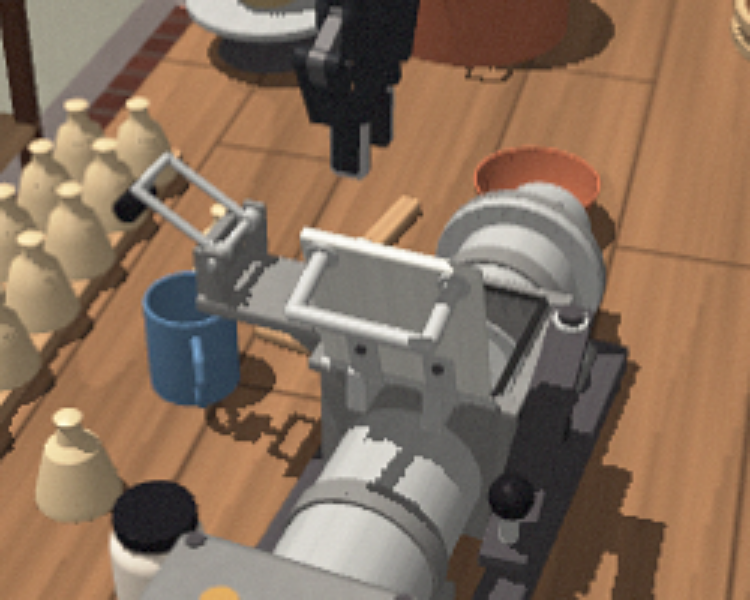

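View pics/c12.png

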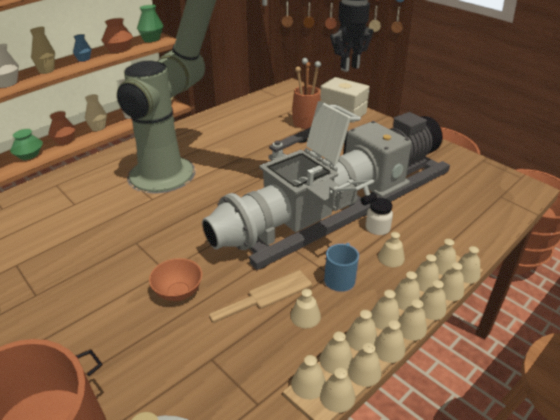

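```bash
python3 -c "
from m import *
S=lambda x,y:(x/3+150,y/3+130)
k=plane('side',S(511,495),.246);m=RM.T@(k[:2]-T)*1000;print('knob',m,'bar',np.arctan2(m[1]+2,m[0]+95))
for t in (1.6,1.7,1.8,1.85):
  for x in (45,-45):print(t,x,(proj('side',W((x,76.5-134*np.cos(t)+54*np.sin(t),186+134*np.sin(t)+54*np.cos(t))))-[150,130])*3)
for t in (2.2,2.6):print('loop',t,(proj('side',W((172-80*np.cos(t)+34*np.sin(t),-2,217+80*np.sin(t)+34*np.cos(t))))-[150,130])*3)
"
```

```text
knob [-116.65885357  218.90004811] bar 1.6685321395166433
1.6 45 [314.02795278 259.81237193]
1.6 -45 [447.49278056 291.12393737]
1.7 45 [306.15579613 279.16755344]
1.7 -45 [440.28814238 311.20788534]
1.8 45 [298.6872864  299.72930812]
1.8 -45 [433.32168501 332.49625823]
1.85 45 [295.13970365 310.37844185]
1.85 -45 [429.96011896 343.50392793]
loop 2.2 [143.63349546 166.06428913]
loop 2.6 [133.92795903 198.48316101]
```

Measured from the picture: lid about 1.82 rad (1.85 within error), bar about 1.67, loop about 2.6. The robot is clear of everything, so I'm handing in.

```bash
python3 -c "
from plant import *
print(finish_job())"
```

```text
the job is handed in; nothing more can be done
None
```

I opened the hopper and handed the job in at about 23 s of the 64 s allowed; the hand-in gave no verdict. I gripped the loop by its T-grip and let it go past upright so it fell onto its back stop. I then caged the bar's knob and swung the bar aside. Last, I gripped the lid handle, walked the lid over at about 0.6 rad/s and released it against its stop.

My last checks, measured from the final side picture:

| Joint | Measured angle | Needed |
|---|---|---|
| Loop | about 2.6 rad | over 2.2 |
| Bar | about 1.67 rad | over 1.4 |
| Lid | about 1.82 rad | over 1.7 |

- **Robot clear:** it stood about 140 mm above the handle with near-zero tool force.
- **Bystanders:** by eye in the final scene picture they stand where they were; I did not measure this.
- **Stillness:** I did not measure that the three joints were still. I judged it from the final pictures, taken about 1.5 s after the fingers left the lid handle.
- **Disagreement:** at the knob, grip and handle, the mill stood about 2 mm further to mill −y than my first pose fit. I corrected for this at each grasp or arc after the first, where the loop's grip pulled the arm over by about 2.5 mm.

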